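# Tip two parts crates and push the stamped one to the dispatch line

## Task

Two small wooden parts crates stand side by side at the right end of the saw bench, short of the dispatch line, a strip of tape beyond them. Tip both over onto their backs, away from you, so that you can see their undersides; then push the one with the ring-and-dot stamp underneath straight on, as it lies, until its leading edge rests on the tape. Leave the other lying where it fell; only push with the fingers, never lift a crate, and leave the other things on the bench alone.

Things in the scene. Friction and masses are not known exactly. Their poses are not given: they have to be found in the camera images.
- stamped_crate: empty open-topped wooden crate, 40 mm deep (x) by 54 wide (y) by 66 high, boards 4 mm, about 0.12 kg; under it a dark ring with a dot, 35 mm across. Origin: centre of the underside; z to the mouth, x away from the robot (within 0.12 rad) as it stands. It stands left or right of the other crate. On its back its x axis points straight down, its z away from the robot.
- plain_crate: the same crate with a bare underside; same axes. Either crate, pushed level near the rim of the face towards the robot, tips about its far lower edge and past about 40 degrees falls over by itself, mouth away from the robot. Lying, it is 40 mm high, 66 mm long (its z) and 54 mm wide, and slides when pushed level on its underside.
- stamped_crate_centre (a point): middle of the stamped crate's box, 33 mm above the middle of its underside
- plain_crate_centre (a point): middle of the plain crate's box, 33 mm above the middle of its underside
- stamped_crate_rim (a point): middle of the stamped crate's far rim edge (its own x 20, y 0, z 66 mm); once the crate lies on its back this is the middle of its leading edge, on the bench, 66 mm from the underside
- dispatch_line: the dispatch line: a flat strip of pale tape stuck on the bench, 16 mm wide (its x, away from the robot) and 180 mm long (its y), too thin to obstruct anything. Origin at its middle on the bench top.
- tape_measure: yellow tape measure, 36x79x64 mm, standing left of the crates; origin at the centre of its underside; leave alone
- bolt: big steel hex bolt standing on its head, 28x24x50 mm, left of the crates; origin at the centre of its underside; leave alone
- masking_tape: roll of masking tape lying flat, 105x110x25 mm, farther left; origin at the centre of its underside; leave alone. Left of it stands a fixed two-tier ring stand, foot at x 240, y 485 mm: lower ring 610 mm across, 115 to 146 mm above the bench, upper ring 490 mm across, 420 to 447 mm up; keep the arm and its elbow off it

How it is judged:
On the way, in this order (a step that is already met when the one before it is completed fails the run):
1. one crate lies on its back (angle between any of stamped_crate, plain_crate's own x axis and vertical above 2.9 rad), for 0.2 s.
2. both crates lie on their backs, undersides towards the robot (angle between each of stamped_crate, plain_crate's own x axis and vertical above 2.9 rad and linear speed of each of stamped_crate, plain_crate below 0.02 m/s), for 0.2 s.
3. the stamped crate's leading edge is on the tape (x of stamped_crate_rim in the frame of dispatch_line between -0.01 and 0.01 m and y of stamped_crate_rim in the frame of dispatch_line between -0.09 and 0.09 m), for 0.2 s.
At the end, for the whole second after the job is handed in: Both crates lie at rest on their backs; the middle of the stamped one's leading edge is on the tape strip (within 10 mm of its centre line lengthwise of the push, and between the strip's ends); the plain one's middle is still over 30 mm short of the tape's centre line (all of step 2 and all of step 3 and x of plain_crate_centre in the frame of dispatch_line below -0.03 m); the robot touches nothing.
It fails at once if a crate is lifted: its middle rises more than 60 mm above the bench (tipping takes it to about 40 mm) (height (world z) of any of stamped_crate_centre, plain_crate_centre above 0.06 m).
It fails at once if the plain crate is pushed about: its middle gets more than 100 mm from where it began (falling over takes it 55 mm) (distance of plain_crate_centre from where it was at the start of the episode above 0.1 m).
It fails at once if another thing on the bench is shifted by more than 20 mm (distance of any of tape_measure, bolt, masking_tape from where it was at the start of the episode above 0.02 m).
It also fails if it takes over 48 s, if anything falls off the work surface, if the arm or the gripper's body presses on something with over 40 N, if the wrist force passes 120 N, or if a joint passes its speed limit or range.

## Robot

A 6-joint arm with a two-finger parallel gripper is mounted at the origin on the work surface; the furniture and walls round the work are solid. World frame = base frame: x ahead of the robot, y to its left, z up, the work surface at z = 0. Lengths are in m, angles in rad, forces in N, time in s.
With the tool pointing down it reaches from about 0.425 to 0.95 m from the base axis. Payload 3.5 kg.
Tool frame: the origin (TCP) lies at the very end of the fingers, on their centre line; the grasp point (between the pads) lies 19 mm behind it; z points along the fingers, y is the line along which they close (so a half turn about z gives the same grasp; the last joint's range is limited). The gripper opens to 85 mm and grips with 20 to 120 N. Pads are 22 mm wide; open, the fingers measure 114 mm over their backs; the gripper's body (76 mm by 85 mm) begins 54 mm behind the grasp point. The pads swing forward as they close: fully open they stand 13 mm farther back than shut.
Start: joints at [-1.489, 0.286, 1.577, -0, 1.279, -0.15], TCP at [0.155, -0.657, 0.231] pointing down, gripper open.
Joint ranges: [-2.77, 2.77], [-0.9, 2.22], [0.21, 2.48], [-1.53, 4.67], [0.24, 2.81], [-2.84, 2.84]. Speed limits (rad/s): [2.79, 2.79, 3.14, 3.14, 3.14, 3.14].

## Interface

Orientations are given as a unit quaternion [x, y, z, w].
In Python, from plant import ctrl gives the robot as it stands.
- The arm moves only by the tool carry_out, never from a script. Its argument "deltas" is one flat list of numbers, 6 for each row, row after row: the shift along the tool's x, y, z in m, then the turn, a rotation vector about the tool's x, y, z in rad. A call has 1 to 5 rows; each row is the pose to reach, as a shift and turn from the pose commanded when the call began, along the tool's axes at that moment; what a row does not reach only later rows make up. A row lasts 1/8 s, in which the tool goes at most 62.5 mm and 10.7 degrees, less where a joint would pass 70% of its speed; a pose out of reach is approached as far as the arm can. A call with a gripper value outside its range is refused whole. "grip" is the opening in per cent of the stroke, from 0 (shut) to 100 (fully open), set as the call begins (left out, the last holds). The fingers move at their own pace and stop on an object; "grip_force" is the grip in N (left out, the last holds). Time passes only in rows, so rows that repeat a pose let the fingers close. It gives the time, the measured TCP pose, the force, the opening and the grip force at its end, in the units of the state.
- ctrl.get_state(): the state, without advancing time (a new reading comes with each control period).
- ctrl.read_camera(name): name is "side" or "top"; returns (picture, depth): 420x560x3 uint8, red, green, blue; 420x560 float32, m along the optical axis (not along the pixel's ray), 0 where there is no reading.
- ctrl.camera_model(name): a dict with "intrinsics" (3x3 intrinsics, pixels), "extrinsics" (4x4, takes a point from world to camera coordinates). Camera axes: x right, y down, z forward; pixel columns grow to the right and rows downward; lengths in m; the calibration is good to about 2 mm. A picture is of the moment at which its call begins. camera_model takes no time and is no camera call.
- ctrl.sign_off(): hands the job in; it is judged then, once.
Trained networks look in the newest picture that a camera, given by its name, has taken for a name from the list of things; names that differ only in an ending like _2 or _b are one class to them, and where a whole thing is asked for, a point or a joint stands for the part that bears it (a point fixed in the world has none). Each returns a list of dicts, best first, with "score" (0 to 1); they miss things now and then, are a little off and sometimes report something else, mostly with a low value. They report only what shows in the picture. A call takes as long as a camera call.
- ctrl.find_in(camera, query): "uv" ([column, row] in pixels, amid what is visible of it).
The state is a dict: "time": time; "qpos": joint angles; "dq": joint speeds; "joint_efforts": joint torques, N m; "eef_pos": TCP position; "tcp_rot": TCP orientation; "contact_force": force on the tool from outside, world axes, zero at the start; "wrist_torque": the same for the moment, N m; "opening": opening from 0.0 (shut) to 1.0 (fully open); "finger_force": force on a finger pad.
Only numpy, scipy, OpenCV 4.12 (cv2) and the standard library are available. Lean on these libraries where they do the work, as an engineer would, in place of code of your own. Each camera call takes 0.05 s, during which the arm holds its last target. There are 200 camera calls.

## Working session

There is one attempt and no reset: what is moved stays moved. The work goes in short steps, Python scripts to look and compute and a tool call to move; the robot and the scene stay as the last step left them, time stands still between calls to the robot, and variables do not carry over. Pictures are saved under pics/ and viewed, at most 10 in all, crops included, and the job is handed in when it is done.

Besides the shell and the picture viewer there is one more tool, called as name(argument=value, ...), one argument or row to a line, values as JSON. carry_out: Moves the arm, as the interface text tells. Its arguments: {"type":"object","properties":{"deltas":{"type":"array"},"grip":{"type":"number"},"grip_force":{"type":"number"}},"required":["deltas"]}

```bash
mkdir -p pics
cat > h.py <<'E'
import numpy as np, cv2
from plant import ctrl
from scipy.spatial.transform import Rotation as R
def cam(n):
    m=ctrl.camera_model(n); return np.array(m["intrinsics"]),np.array(m["extrinsics"])
def cloud(n,d):
    K,E=cam(n); v,u=np.indices(d.shape)
    p=np.stack([(u-K[0,2])/K[0,0]*d,(v-K[1,2])/K[1,1]*d,d],-1)
    return (p-E[:3,3])@E[:3,:3]
def save(n,im): cv2.imwrite(n,im[:,:,::-1])
E
python3 - <<'E'
from h import *
ims=[]
for n in("side","top"):
    im,d=ctrl.read_camera(n); save(f"pics/{n}0.png",im); P=cloud(n,d)
    K,E=cam(n); print(n,"campos",(-E[:3,:3].T@E[:3,3]).round(3))
    for q in("stamped_crate","plain_crate","dispatch_line","tape_measure","bolt","masking_tape"):
        for r in ctrl.find_in(n,q)[:3]:
            u,v=np.round(r["uv"]).astype(int); print(n,q,round(r["score"],2),(u,v),P[v,u].round(3))
    np.save(n+"P.npy",P)
s=ctrl.get_state(); print(s["time"],s["eef_pos"],R.from_quat(s["tcp_rot"]).as_matrix().round(3))
E
```

```text
side campos [ 0.433 -0.745  0.708]
side stamped_crate 0.83 (np.int64(235), np.int64(300)) [ 0.35  -0.163  0.016]
side dispatch_line 0.78 (np.int64(309), np.int64(331)) [ 0.486 -0.222  0.001]
side tape_measure 0.77 (np.int64(288), np.int64(241)) [ 0.45  -0.047  0.058]
side bolt 0.65 (np.int64(241), np.int64(340)) [ 0.366 -0.247  0.01 ]
side bolt 0.44 (np.int64(283), np.int64(209)) [0.44  0.086 0.032]
side masking_tape 0.87 (np.int64(310), np.int64(181)) [0.509 0.236 0.   ]
top campos [ 0.408 -0.002  0.915]
top stamped_crate 0.94 (np.int64(356), np.int64(251)) [ 0.347 -0.196  0.005]
top plain_crate 0.91 (np.int64(394), np.int64(243)) [ 0.365 -0.278  0.004]
top dispatch_line 0.76 (np.int64(364), np.int64(187)) [ 0.485 -0.212  0.002]
top dispatch_line 0.5 (np.int64(147), np.int64(164)) [0.521 0.247 0.02 ]
top tape_measure 0.64 (np.int64(278), np.int64(198)) [ 0.454 -0.025  0.065]
top tape_measure 0.38 (np.int64(354), np.int64(248)) [ 0.353 -0.191  0.005]
top bolt 0.53 (np.int64(219), np.int64(208)) [0.433 0.097 0.013]
top masking_tape 0.96 (np.int64(152), np.int64(158)) [0.536 0.24  0.009]
0.7 [ 0.15507349 -0.65696376  0.23137924] [[ 0.973  0.23   0.   ]
 [ 0.23  -0.973 -0.   ]
 [-0.     0.    -1.   ]]
```

View pics/side0.png

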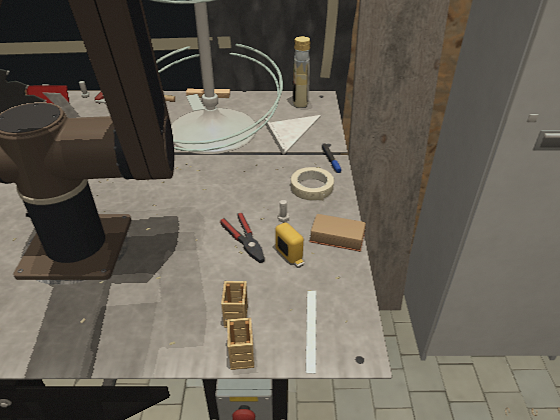

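View pics/top0.png

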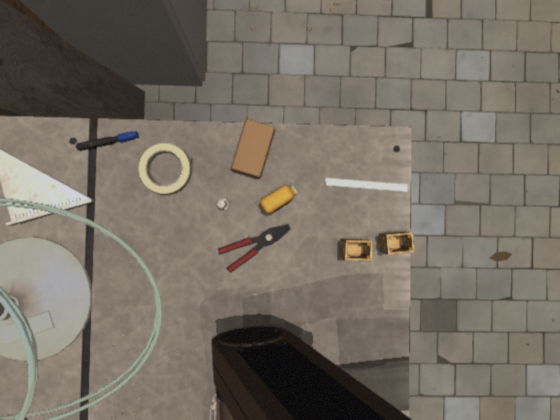

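Run:
```python
from h import *
for n in("side","top"):
    P=np.load(n+"P.npy").reshape(-1,3)
    m=(P[:,0]>.25)&(P[:,0]<.43)&(P[:,1]>-.36)&(P[:,1]<-.1)&(P[:,2]>.055)&(P[:,2]<.08)
    Q=P[m]; print(n,len(Q))
    lab=Q[:,1]>-.237
    for l in(0,1):
        q=Q[lab==l]
        if len(q)<10: continue
        print(l,len(q),np.percentile(q,[1,50,99],axis=0).round(3).tolist(),cv2.minAreaRect((q[:,:2]*1000).astype(np.float32)))
im=cv2.imread("pics/top0.png"); P=np.load("topP.npy")
h=cv2.cvtColor(im,cv2.COLOR_BGR2GRAY)
m=(P[...,0]>.455)&(P[...,0]<.52)&(P[...,1]>-.36)&(P[...,1]<-.1)&(P[...,2]<.01)
t=np.percentile(h[m],60); q=P[m&(h>t+15)]
print(t,len(q),cv2.minAreaRect((q[:,:2]*1000).astype(np.float32)))
```

```text
side 783
0 416 [[0.346, -0.298, 0.055], [0.367, -0.276, 0.064], [0.389, -0.242, 0.067]] ((367.41455078125, -269.92718505859375), (39.92460632324219, 56.32050704956055), 4.673301696777344)
1 367 [[0.332, -0.214, 0.055], [0.351, -0.19, 0.063], [0.371, -0.159, 0.067]] ((351.5058288574219, -186.9908447265625), (57.44415283203125, 39.95392990112305), 89.5673599243164)
top 548
0 283 [[0.346, -0.297, 0.055], [0.368, -0.272, 0.066], [0.389, -0.242, 0.07]] ((367.7183837890625, -270.0672912597656), (40.381874084472656, 54.266048431396484), 6.444789886474609)
1 265 [[0.333, -0.213, 0.056], [0.353, -0.184, 0.066], [0.373, -0.16, 0.07]] ((352.84906005859375, -185.98728942871094), (39.621829986572266, 53.645965576171875), 0.25956329703330994)
139.0 750 ((496.2506408691406, -220.4825439453125), (43.662410736083984, 186.26312255859375), 0.8781643509864807)
```

The pictures show two crates standing at the right end of the bench, at (235,300) and (240,342) in the side view and (357,250) and (399,243) in the top view. The tape runs in front of them from (326,182) to (407,187) in the top view. The pliers, tape measure, bolt and brick are clear to the left.

```bash
cat >> h.py <<'E'
def ori(pitch,yaw,lean=0):
    # tool x ahead (world x), y right, z down; pitch>0: tips towards robot
    B=np.array([[1,0,0],[0,-1,0],[0,0,-1.]])
    return R.from_euler("z",yaw)*R.from_euler("y",pitch)*R.from_euler("x",lean)*R.from_matrix(B)
def delta(p,rot):
    s=ctrl.get_state(); r0=R.from_quat(s["tcp_rot"])
    d=r0.inv().apply(np.array(p)-s["eef_pos"]); w=(r0.inv()*rot).as_rotvec()
    return np.r_[d,w].round(4).tolist()
E
python3 - <<'E'
from h import *
for n in("top","side"):
    im=cv2.imread(f"pics/{n}0.png"); P=np.load(n+"P.npy")
    m=(im.min(2)>190)&(P[...,0]>.44)&(P[...,0]<.53)&(P[...,1]>-.36)&(P[...,1]<-.1)
    q=P[m]; print(n,m.sum(),q.mean(0).round(4),cv2.minAreaRect((q[:,:2]*1000).astype(np.float32)))
print(delta([.30,-.27,.16],ori(.35,.09)))
E
```

```text
top 460 [ 0.4905 -0.2166  0.0021] ((490.8017883300781, -216.5516357421875), (175.35804748535156, 13.228238105773926), 86.6587142944336)
side 696 [ 4.888e-01 -2.218e-01 -1.000e-04] ((489.093017578125, -214.34979248046875), (180.35382080078125, 15.77194881439209), 86.67567443847656)
[0.2299, -0.3433, 0.0713, 0.0249, -0.3494, 0.1403]
```

carry_out(
  deltas=[0.05,-0.07,0.01,0.005,-0.07,0.03,0.1,-0.13,0.02,0.01,-0.14,0.06,0.14,-0.19,0.03,0.015,-0.21,0.09,0.18,-0.25,0.05,0.02,-0.28,0.12,0.2,-0.3,0.06,0.025,-0.35,0.14],
  grip=20,
)

```text
time: 1.32
eef_pos: [0.2676, -0.3685, 0.1824]
tcp_rot: [0.984, 0.044, -0.175, 0.009]
contact_force: [1.7, -0.7, 0.6]
opening: 0.203
finger_force: 0.0
```

Run:
```python
from h import *
s=ctrl.get_state(); print(s["time"],s["qpos"],s["eef_pos"],s["opening"])
print(delta([.30,-.27,.12],ori(.35,.09)))
```

```text
1.325 [-0.99705271 -0.02861082  2.04769749 -0.32245827  1.30393228  0.59868819] [ 0.26755224 -0.36850446  0.1823794 ] 0.20252956106736272
[0.06, -0.0953, 0.0442, 0.0015, 0.0017, -0.001]
```

carry_out(
  deltas=[0.03,-0.048,0.02,0,0,0,0.06,-0.095,0.044,0,0,0,0.06,-0.095,0.044,0,0,0],
)

```text
time: 1.7
eef_pos: [0.2984, -0.2676, 0.1175]
tcp_rot: [0.983, 0.047, -0.176, 0.005]
contact_force: [-0.8, -0.6, -0.3]
opening: 0.197
finger_force: 0.0
```

Run:
```python
from h import *
s=ctrl.get_state(); print(s["time"],s["qpos"],s["eef_pos"],s["contact_force"])
print(delta([.31,-.268,.055],ori(.35,.09)))
print(delta([.38,-.262,.055],ori(.35,.09)))
```

```text
1.7 [-0.81463022 -0.03025123  2.18275476 -0.29081354  1.2305619   0.79159528] [ 0.29844309 -0.2675755   0.1175025 ] [-0.84555055 -0.57677131 -0.32268886]
[0.0324, 0.0019, 0.0546, -0.0039, 0.0042, 0.0063]
[0.0983, 0.0025, 0.0303, -0.0039, 0.0042, 0.0063]
```

carry_out(
  deltas=[0.02,0.002,0.03,0,0,0,0.034,0.002,0.059,0,0,0,0.045,0.002,0.055,0,0,0,0.055,0.002,0.051,0,0,0,0.065,0.002,0.047,0,0,0],
)

```text
time: 2.33
eef_pos: [0.3461, -0.2711, 0.0558]
tcp_rot: [0.984, 0.044, -0.173, 0.009]
contact_force: [0.5, -0.7, 0.1]
opening: 0.203
finger_force: 0.4
```

carry_out(
  deltas=[0.008,0,-0.003,0,0,0,0.016,0,-0.006,0,0,0,0.016,0,-0.006,0,0,0],
)

```text
time: 2.7
eef_pos: [0.3621, -0.2682, 0.0541]
tcp_rot: [0.984, 0.045, -0.174, 0.008]
contact_force: [-0.3, -0.6, -0.3]
opening: 0.198
finger_force: 0.0
```

```bash
cat > look.py <<'E'
from h import *
import sys
k=sys.argv[1]
s=ctrl.get_state(); print(s["time"],s["eef_pos"].__repr__(),s["contact_force"])
im,d=ctrl.read_camera("side"); P=cloud("side",d)
c=cv2.resize(im[250:400,170:370],None,fx=3,fy=3); save(f"pics/s{k}.png",c)
it,dt=ctrl.read_camera("top"); T=cloud("top",dt)
ct=cv2.resize(it[150:290,320:430],None,fx=4,fy=4); save(f"pics/t{k}.png",ct)
np.savez(f"c{k}.npz",P=P,T=T,im=im,it=it)
E
python3 look.py 1
```

```text
2.7 array([ 0.36207695, -0.26822232,  0.05406745]) [-0.25954521 -0.64174885 -0.25391244]
```

View pics/s1.png

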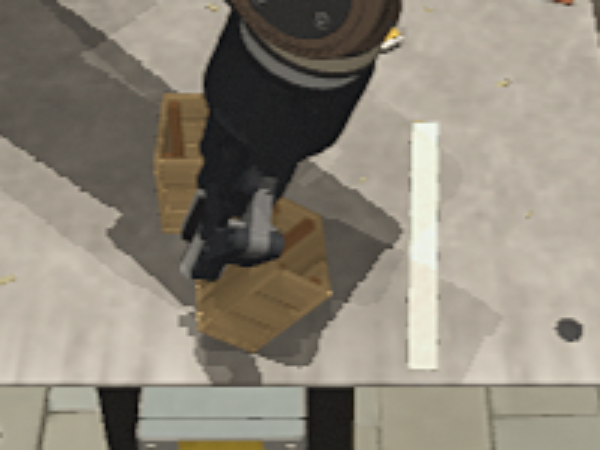

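The right crate is tipping, about 30° over, with the fingers on its near rim around (240,250) in the crop. I'll keep pushing.

carry_out(
  deltas=[0.008,0,-0.003,0,0,0,0.016,0,-0.006,0,0,0,0.024,0,-0.009,0,0,0,0.024,0,-0.009,0,0,0],
)

```text
time: 3.3
eef_pos: [0.3876, -0.266, 0.0542]
tcp_rot: [0.984, 0.045, -0.174, 0.008]
contact_force: [-0.5, -1.2, -0.5]
opening: 0.203
finger_force: 0.0
```

carry_out(
  deltas=[-0.03,0,0,0,0,0,-0.07,0,-0.01,0,0,0,-0.1,0,-0.04,0,0,0,-0.1,0,-0.06,0,0,0],
)

```text
time: 3.8
eef_pos: [0.313, -0.2729, 0.1465]
tcp_rot: [0.984, 0.043, -0.174, 0.008]
contact_force: [1.3, -0.9, 0.4]
opening: 0.197
finger_force: 0.0
```

```bash
python3 look.py 2
python3 - <<'E'
from h import *
print(delta([.285,-.186,.10],ori(.35,0)))
s=ctrl.get_state();print(s["qpos"])
E
```

```text
3.8 array([ 0.31303784, -0.27286745,  0.14651525]) [ 1.29338255 -0.89143362  0.43763616]
[-0.0047, -0.0904, 0.0515, 0.0349, -0.0031, 0.0832]
[-0.79828506 -0.04218036  2.13064079 -0.28154416  1.28520261  0.79454274]
```

View pics/s2.png

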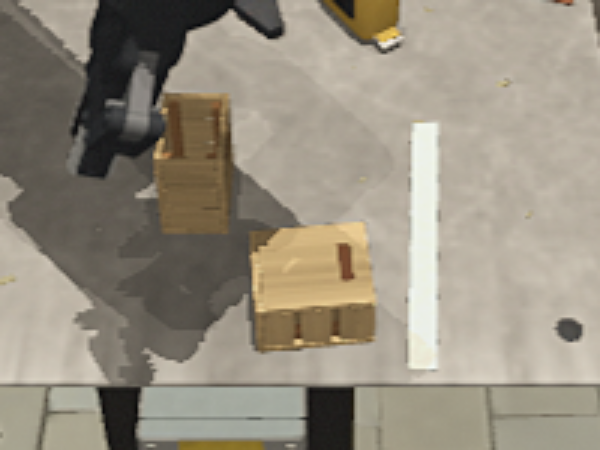

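The right crate now lies on its back at (310,290) in the crop. Next is the left crate, still standing at (195,160).

Run:
```python
from h import *
print(delta([.295,-.186,.11],ori(.5,0)))
```

```text
[0.0013, -0.0894, 0.0388, 0.0411, -0.153, 0.0805]
```

carry_out(
  deltas=[-0.01,-0.03,0.01,0.013,-0.05,0.027,-0.01,-0.06,0.02,0.027,-0.1,0.053,0.001,-0.089,0.039,0.041,-0.153,0.08,0.001,-0.089,0.039,0.041,-0.153,0.08],
)

```text
time: 4.4
eef_pos: [0.2917, -0.1827, 0.1053]
tcp_rot: [0.968, 0.003, -0.252, -0.004]
contact_force: [-0.5, -0.8, 0.1]
opening: 0.199
finger_force: 0.0
```

Run:
```python
from h import *
s=ctrl.get_state();print(s["time"],s["qpos"],s["eef_pos"])
for x,z in((.295,.05),(.32,.05),(.35,.05),(.382,.05)):print(delta([x,-.186,z],ori(.5,0)))
```

```text
4.4 [-0.64411954 -0.00972462  2.22487949 -0.29904146  1.35942084  1.04860154] [ 0.29167693 -0.18266057  0.10527166]
[0.0298, 0.0038, 0.0466, -0.006, 0.0094, 0.0074]
[0.0517, 0.0039, 0.0344, -0.006, 0.0094, 0.0074]
[0.0778, 0.004, 0.0198, -0.006, 0.0094, 0.0074]
[0.1058, 0.0042, 0.0042, -0.006, 0.0094, 0.0074]
```

carry_out(
  deltas=[0.015,0.002,0.023,0,0,0,0.03,0.004,0.047,0,0,0,0.04,0.004,0.041,0,0,0,0.05,0.004,0.035,0,0,0,0.06,0.004,0.03,0,0,0],
)

```text
time: 5.03
eef_pos: [0.3323, -0.1905, 0.0567]
tcp_rot: [0.968, 0.001, -0.252, -0.001]
contact_force: [0.1, -0.3, 0.5]
opening: 0.198
finger_force: 0.1
```

carry_out(
  deltas=[0.009,0,-0.005,0,0,0,0.018,0,-0.01,0,0,0,0.027,0,-0.015,0,0,0,0.036,0,-0.02,0,0,0,0.042,0,-0.023,0,0,0],
)

```text
time: 5.65
eef_pos: [0.38, -0.1887, 0.0524]
tcp_rot: [0.968, 0.001, -0.249, -0.002]
contact_force: [-0.4, 0.3, 0.6]
opening: 0.197
finger_force: 0.0
```

```bash
python3 look.py 3
```

```text
5.65 array([ 0.38001074, -0.1886886 ,  0.05238906]) [-0.40439195  0.27081663  0.62427324]
```

View pics/s3.png

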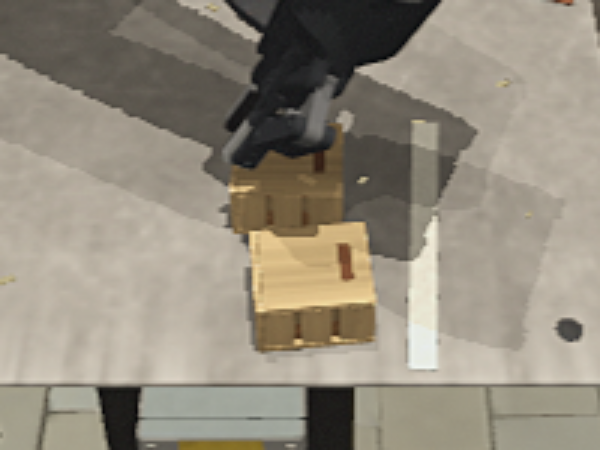

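The left crate has fallen on its back as well. I'll retract and check which underside has the stamp.

carry_out(
  deltas=[-0.03,0,0,0,0,0,-0.07,0,-0.02,0,0,0,-0.07,0.04,-0.07,0,0,0,-0.07,0.1,-0.12,0,0,0,-0.07,0.15,-0.16,0,0,0],
)

```text
time: 6.38
eef_pos: [0.3898, -0.3259, 0.2169]
tcp_rot: [0.968, 0.001, -0.249, -0.002]
contact_force: [-0.0, -0.4, -0.1]
opening: 0.202
finger_force: 0.0
```

```bash
python3 look.py 4
python3 - <<'E'
from h import *
c=np.load("c4.npz")
for n,k in(("side","P"),("top","T")):
    K,E=cam(n); print(n,(-E[:3,:3].T@E[:3,3]).round(3)); P=c[k]
    for q in("stamped_crate","plain_crate","stamped_crate_rim","stamped_crate_centre"):
        for r in ctrl.find_in(n,q)[:3]:
            u,v=np.round(r["uv"]).astype(int); print(n,q,round(r["score"],2),(u,v),P[v,u].round(3))
    Q=P.reshape(-1,3)
    for a,b in((-.32,-.2335),(-.2335,-.13)):
        m=(Q[:,0]>.35)&(Q[:,0]<.5)&(Q[:,1]>a)&(Q[:,1]<b)&(Q[:,2]>.033)&(Q[:,2]<.05); q=Q[m]
        if len(q)>20: print(len(q),cv2.minAreaRect((q[:,:2]*1000).astype(np.float32)))
E
```

```text
6.375 array([ 0.38981932, -0.32594758,  0.21687643]) [-0.00422881 -0.44402153 -0.1234481 ]
side [ 0.433 -0.745  0.708]
side stamped_crate 0.61 (np.int64(264), np.int64(312)) [ 0.406 -0.21   0.04 ]
side plain_crate 0.97 (np.int64(272), np.int64(345)) [ 0.433 -0.745  0.708]
side stamped_crate_rim 0.69 (np.int64(267), np.int64(314)) [ 0.411 -0.214  0.039]
side stamped_crate_centre 0.73 (np.int64(264), np.int64(316)) [ 0.406 -0.215  0.035]
1139 ((421.79779052734375, -264.2110900878906), (66.08605194091797, 55.95460510253906), 6.262278079986572)
500 ((406.2716369628906, -198.35421752929688), (33.94139099121094, 65.55525970458984), 89.8599624633789)
top [ 0.408 -0.002  0.915]
top stamped_crate 0.69 (np.int64(355), np.int64(224)) [ 0.405 -0.185  0.043]
top plain_crate 0.65 (np.int64(389), np.int64(218)) [ 0.418 -0.256  0.04 ]
top stamped_crate_rim 0.87 (np.int64(356), np.int64(223)) [ 0.407 -0.187  0.043]
top stamped_crate_centre 0.8 (np.int64(356), np.int64(220)) [ 0.413 -0.187  0.041]
846 ((422.5657043457031, -264.43853759765625), (65.82733917236328, 55.19154357910156), 5.027731418609619)
855 ((407.4158630371094, -187.4471435546875), (54.72703170776367, 65.93415069580078), 89.62926483154297)
```

View pics/s4.png

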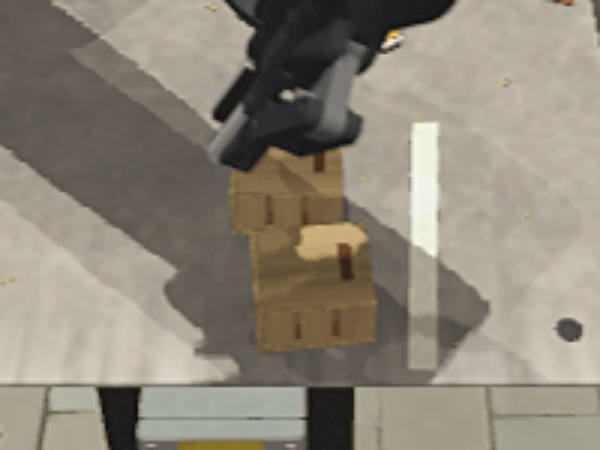

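View pics/t4.png

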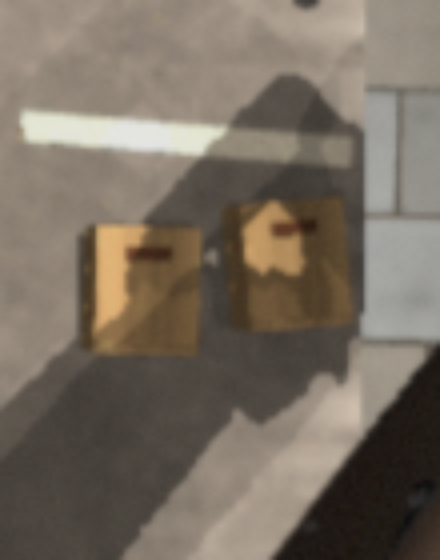

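Neither camera can see the undersides. They face −x, and both cameras sit ahead of those planes. The networks say the left crate is stamped in every query, from both views, but that can't rest on the stamp itself. I'll nudge the left crate round a little so the side camera sees its underside.

Run:
```python
from h import *
print(delta([.335,-.208,.12],ori(.25,0)))
```

```text
[-0.0011, -0.1152, 0.1094, -0.005, 0.2557, 0.0036]
```

carry_out(
  deltas=[-0.03,-0.04,0.02,0,0.09,0,-0.03,-0.08,0.06,0,0.17,0,-0.001,-0.115,0.109,0,0.256,0,-0.001,-0.115,0.109,0,0.256,0],
  grip=0,
)

```text
time: 7.38
eef_pos: [0.3314, -0.2044, 0.1162]
tcp_rot: [0.992, 0.002, -0.128, -0.006]
contact_force: [0.2, 0.2, 0.5]
opening: 0.0
finger_force: 0.0
```

Run:
```python
from h import *
s=ctrl.get_state();print(s["time"],s["qpos"],s["eef_pos"],s["opening"])
for x in(.335,.35,.38):print(delta([x,-.208,.017],ori(.25,0)))
```

```text
7.375 [-0.71168599 -0.08571527  2.22239112 -0.16883503  1.21362808  0.93113306] [ 0.33136726 -0.20437704  0.11624756] 0.00016358356297315304
[0.0287, 0.0049, 0.095, -0.0115, 0.0071, 0.0052]
[0.0432, 0.0049, 0.0912, -0.0115, 0.0071, 0.0052]
[0.0723, 0.005, 0.0836, -0.0115, 0.0071, 0.0052]
```

carry_out(
  deltas=[0.014,0.002,0.045,0,0,0,0.028,0.003,0.093,0,0,0,0.043,0.003,0.089,0,0,0,0.053,0.003,0.087,0,0,0,0.062,0.003,0.085,0,0,0],
)

```text
time: 8.0
eef_pos: [0.3781, -0.2137, 0.0259]
tcp_rot: [0.993, 0.001, -0.122, -0.0]
contact_force: [-0.3, -0.8, 0.5]
opening: -0.002
finger_force: 0.8
```

carry_out(
  deltas=[0.005,0,-0.001,0,0,0,0.01,0,-0.002,0,0,0,0.01,0,-0.002,0,0,0],
)

```text
time: 8.38
eef_pos: [0.3862, -0.2123, 0.0234]
tcp_rot: [0.992, 0.001, -0.123, -0.002]
contact_force: [-0.8, -1.6, 1.0]
opening: 0.001
finger_force: 0.6
```

```bash
cat > meas.py <<'E'
from h import *
import sys
s=ctrl.get_state(); print(s["time"],np.round(s["eef_pos"],4),np.round(s["contact_force"],1))
_,d=ctrl.read_camera("top"); Q=cloud("top",d).reshape(-1,3)
m=(Q[:,0]>.35)&(Q[:,0]<.52)&(Q[:,1]>-.33)&(Q[:,1]<-.13)&(Q[:,2]>.033)&(Q[:,2]<.05); q=Q[m]
g=np.zeros((200,200),np.uint8); ij=((q[:,:2]-[.34,-.33])*1000).astype(int); g[ij[:,0].clip(0,199),ij[:,1].clip(0,199)]=255
g=cv2.morphologyEx(g,cv2.MORPH_CLOSE,np.ones((5,5)))
n,l,st,_=cv2.connectedComponentsWithStats(g)
for i in range(1,n):
    if st[i,4]<400: continue
    v=np.argwhere(l==i).astype(np.float32)
    (a,b),wh,an=cv2.minAreaRect(v); print("crate",st[i,4],round(a/1000+.34,4),round(b/1000-.33,4),wh,an)
E
python3 meas.py
```

```text
8.375 [ 0.3862 -0.2123  0.0234] [-0.8 -1.6  1. ]
crate 1522 0.4283 -0.1803 (62.0671501159668, 53.25514602661133) 16.69924545288086
```

carry_out(
  deltas=[-0.03,0,0,0,0,0,-0.06,0,-0.04,0,0,0,-0.06,-0.04,-0.1,0,0,0,-0.06,-0.1,-0.16,0,0,0,-0.06,-0.15,-0.18,0,0,0],
)

```text
time: 9.05
eef_pos: [0.3697, -0.0801, 0.204]
tcp_rot: [0.993, -0.001, -0.122, -0.002]
contact_force: [1.2, -0.9, -0.4]
opening: 0.001
finger_force: 0.0
```

```bash
python3 meas.py
python3 - <<'E'
from h import *
im,d=ctrl.read_camera("side"); save("pics/v5.png",cv2.resize(im[280:360,220:320],None,fx=7,fy=7,interpolation=cv2.INTER_CUBIC))
for q in("stamped_crate","plain_crate"):
    print(q,[(round(r["score"],2),r["uv"]) for r in ctrl.find_in("side",q)])
E
```

```text
9.05 [ 0.3697 -0.0801  0.204 ] [ 1.2 -0.9 -0.4]
crate 1307 0.4189 -0.2851 (31.614234924316406, 71.9775161743164) 72.89727020263672
stamped_crate [(0.63, [275.5, 304.6])]
plain_crate [(0.93, [271.1, 344.0])]
```

View pics/v5.png

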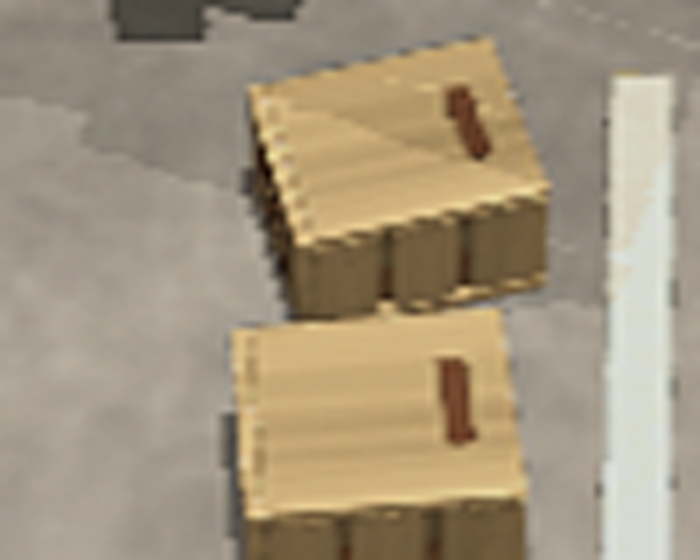

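The left crate's underside is just visible as a narrow strip at (250–290, 130–290) in the crop, and there are dark marks on it. I'll check the pixel values there.

Run:
```python
from h import *
im,d=ctrl.read_camera("side")
save("pics/v6.png",cv2.resize(im[288:330,248:290],None,fx=14,fy=14,interpolation=cv2.INTER_NEAREST))
for v in range(296,326,2): print(v,[tuple(int(a) for a in im[v,u]) for u in range(254,263)])
```

```text
296 [(146, 141, 128), (112, 105, 94), (170, 145, 96), (215, 187, 131), (191, 162, 111), (189, 160, 111), (198, 168, 118), (189, 158, 112), (187, 158, 110)]
298 [(153, 145, 134), (125, 116, 103), (75, 58, 39), (194, 166, 114), (222, 196, 140), (213, 192, 136), (205, 182, 128), (198, 170, 119), (198, 169, 119)]
300 [(148, 141, 128), (133, 126, 111), (92, 78, 61), (120, 99, 63), (202, 171, 118), (200, 176, 138), (196, 171, 132), (207, 176, 124), (204, 174, 123)]
302 [(151, 144, 131), (139, 128, 114), (90, 77, 62), (49, 22, 13), (205, 195, 136), (230, 210, 152), (189, 161, 109), (180, 151, 102), (196, 166, 116)]
304 [(122, 115, 105), (82, 76, 67), (72, 61, 48), (45, 26, 14), (36, 21, 13), (197, 173, 117), (226, 203, 146), (206, 183, 130), (192, 166, 116)]
306 [(119, 111, 102), (76, 69, 62), (74, 61, 45), (81, 63, 41), (61, 46, 31), (123, 101, 66), (204, 173, 120), (185, 156, 108), (182, 153, 104)]
308 [(147, 140, 126), (117, 112, 101), (80, 74, 62), (65, 54, 41), (56, 40, 23), (46, 30, 18), (200, 180, 129), (230, 205, 150), (189, 159, 111)]
310 [(168, 159, 146), (140, 132, 121), (100, 95
[... 429 characters left out ...]
79, 170, 156), (147, 139, 126), (102, 97, 88), (88, 79, 68), (53, 36, 20), (71, 56, 35), (100, 82, 54)]
318 [(168, 160, 146), (167, 160, 146), (167, 160, 146), (174, 165, 152), (145, 139, 126), (78, 72, 66), (33, 19, 12), (69, 52, 31), (106, 86, 57)]
320 [(168, 159, 146), (167, 158, 145), (168, 160, 146), (171, 163, 149), (175, 168, 155), (147, 141, 129), (83, 74, 63), (78, 61, 39), (98, 79, 52)]
322 [(170, 162, 148), (168, 160, 145), (168, 161, 146), (169, 162, 148), (173, 166, 151), (141, 134, 122), (88, 82, 70), (82, 68, 50), (91, 71, 46)]
324 [(169, 163, 148), (170, 162, 147), (169, 161, 148), (168, 161, 148), (166, 158, 145), (171, 162, 151), (141, 135, 125), (90, 83, 74), (88, 73, 55)]
```

View pics/v6.png

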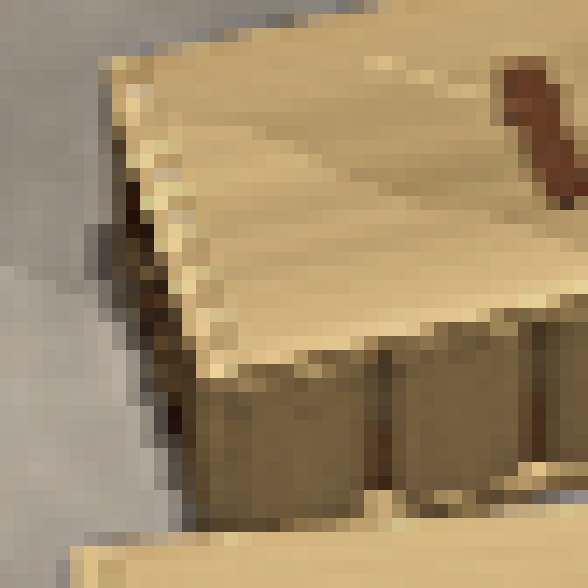

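Run:
```python
from h import *
o=ori(.25,0)
for p in([.345,-.213,.10],[.355,-.213,.022],[.386,-.213,.022],[.396,-.213,.022]):print(delta(p,o))
```

```text
[0.0019, 0.1326, 0.1033, -0.0044, -0.0017, 0.0024]
[0.0307, 0.1329, 0.1765, -0.0044, -0.0017, 0.0024]
[0.0608, 0.133, 0.1689, -0.0044, -0.0017, 0.0024]
[0.0705, 0.133, 0.1664, -0.0044, -0.0017, 0.0024]
```

carry_out(
  deltas=[-0.01,0.05,0.04,0,0,0,-0.005,0.1,0.08,0,0,0,0.002,0.133,0.103,0,0,0,0.015,0.133,0.14,0,0,0,0.028,0.133,0.176,0,0,0],
)

```text
time: 9.93
eef_pos: [0.3511, -0.2143, 0.0213]
tcp_rot: [0.992, -0.001, -0.125, -0.003]
contact_force: [0.4, 0.3, -0.1]
opening: -0.0
finger_force: 0.0
```

carry_out(
  deltas=[0.01,0,-0.002,0,0,0,0.02,0,-0.005,0,0,0,0.03,0,-0.008,0,0,0,0.038,0,-0.01,0,0,0,0.042,0,-0.011,0,0,0],
)

```text
time: 10.55
eef_pos: [0.397, -0.2141, 0.0256]
tcp_rot: [0.992, 0.001, -0.124, -0.001]
contact_force: [-3.8, -2.2, 4.4]
opening: 0.002
finger_force: 2.2
```

```bash
python3 meas.py
```

```text
10.55 [ 0.397  -0.2141  0.0256] [-3.8 -2.2  4.4]
crate 1630 0.4363 -0.1769 (57.34185028076172, 54.18657684326172) 22.2490234375
```

carry_out(
  deltas=[-0.04,0,0,0,0,0,-0.05,0,-0.06,0,0,0,-0.05,-0.04,-0.12,0,0,0,-0.03,-0.1,-0.15,0,0,0,0.0,-0.16,-0.18,0,0,0],
)

```text
time: 11.22
eef_pos: [0.4287, -0.0744, 0.193]
tcp_rot: [0.993, -0.0, -0.122, -0.002]
contact_force: [0.6, 0.2, -0.1]
opening: -0.001
finger_force: 0.0
```

carry_out(
  deltas=[0.02,-0.06,0,0,0,0,0.02,-0.1,0,0,0,0],
)

```text
time: 11.48
eef_pos: [0.4478, 0.0268, 0.1868]
tcp_rot: [0.992, 0.001, -0.123, -0.003]
contact_force: [0.3, -0.6, 0.4]
opening: 0.001
finger_force: 0.0
```

```bash
python3 meas.py
```

```text
11.475 [0.4478 0.0268 0.1868] [ 0.3 -0.6  0.4]
crate 3471 0.4222 -0.2651 (66.36636352539062, 54.84706115722656) 5.440332412719727
crate 3444 0.4327 -0.1788 (66.23880004882812, 54.58502197265625) 22.932100296020508
```

Run:
```python
from h import *
im,d=ctrl.read_camera("side"); K,E=cam("side")
def rect(c,yaw):
    a=np.radians(yaw); M=np.array([[np.cos(a),-np.sin(a)],[np.sin(a),np.cos(a)]])
    pts=[]
    for y,z in((.027,.04),(-.027,.04),(-.027,0),(.027,0)):
        w=np.r_[np.array(c)+M@[-.033,y],z,1]; p=K@(E@w)[:3]; pts.append(p[:2]/p[2])
    pts=np.float32(pts); print(pts.round(1).tolist())
    H=cv2.getPerspectiveTransform(pts,np.float32([[0,0],[431,0],[431,319],[0,319]]))
    return cv2.warpPerspective(im,H,(432,320),flags=cv2.INTER_CUBIC)
A=rect((.4327,-.1788),22.9)
Z=cv2.resize(im[285:335,250:300],None,fx=6.4,fy=6.4,interpolation=cv2.INTER_CUBIC)
save("pics/v7.png",np.hstack([A,Z]))
print(cv2.resize(cv2.cvtColor(A,cv2.COLOR_RGB2GRAY),(18,14),interpolation=cv2.INTER_AREA))
for q in("stamped_crate","plain_crate"):
    print(q,[(round(r["score"],2),r["uv"]) for r in ctrl.find_in("side",q)])
```

```text
[[257.0, 293.1000061035156], [268.0, 314.8999938964844], [268.3999938964844, 329.0], [257.70001220703125, 307.20001220703125]]
[[131 100  93  77  85  88  82  78  70  78  73  74  86  82  90  92  88  96]
 [111  78  66  54  53  58  29  26  39  36  43  48  46  54  48  57  68  76]
 [103  87  64  53  49  23   8  23  44  39  41  47  36  44  48  52  68  78]
 [114 101  72  57  35  12  28  54  61  49  53  42  43  54  53  56  69  78]
 [130 103  77  47  27  28  59  72  60  56  46  44  60  55  50  55  70  79]
 [131 103  72  37  33  48  69  64  48  47  43  58  65  51  46  55  72  78]
 [130  99  67  39  39  56  59  44  39  40  47  74  60  50  42  58  74  77]
 [128 102  68  45  45  52  44  36  36  39  62  73  62  37  41  65  73  75]
 [134 110  67  48  48  46  44  37  41  45  70  73  43  27  51  69  70  69]
 [149  97  60  51  50  50  46  45  45  55  70  52  24  33  64  67  65  63]
 [130  75  60  59  54  55  49  52  48  58  54  29  27  54  65  65  60  87]
 [ 90  72  69  63  60  57  51  51  53  47  44  34  49  60  67  65  66 160]
 [ 82  74  76  68  67  58  56  60  49  56  51  56  62  65  74  60 136 185]
 [ 80  88  80  87  70  76  74  69  65  68  80  77  72  78  67 110 184 180]]
stamped_crate [(0.92, [278.8, 302.7])]
plain_crate [(0.97, [271.8, 344.1])]
```

View pics/v7.png

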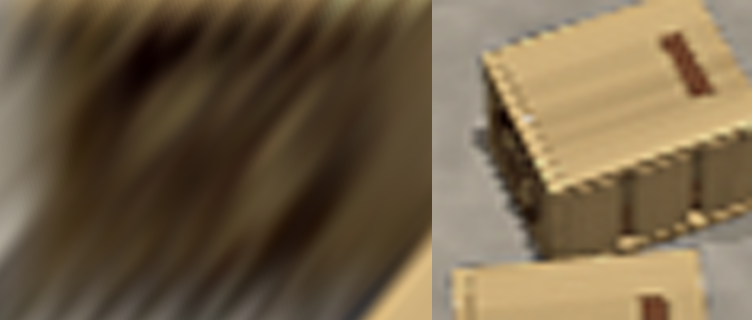

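The rectified underside shows a dark arc at (150,60), a dark centre at (210,170) and a dark arc at (310,220), with light gaps between them. That is a ring and dot, so the left crate is the stamped one, as the networks said. Now I'll straighten it and push it on with two spread fingers.

Run:
```python
from h import *
o=ori(.25,0)
for p in([.35,-.178,.14],[.35,-.178,.018],[.385,-.178,.018],[.40,-.178,.018]):print(delta(p,o))
```

```text
[-0.0833, 0.2027, 0.0681, -0.0036, -0.0022, 0.0035]
[-0.0533, 0.2033, 0.1864, -0.0036, -0.0022, 0.0035]
[-0.0194, 0.2033, 0.1778, -0.0036, -0.0022, 0.0035]
[-0.0049, 0.2034, 0.1741, -0.0036, -0.0022, 0.0035]
```

carry_out(
  deltas=[-0.025,0.045,0.01,0,0,0,-0.05,0.09,0.02,0,0,0,-0.07,0.135,0.035,0,0,0,-0.083,0.18,0.05,0,0,0,-0.083,0.203,0.068,0,0,0],
  grip=20,
)

```text
time: 12.3
eef_pos: [0.349, -0.1817, 0.1405]
tcp_rot: [0.992, -0.002, -0.123, -0.002]
contact_force: [0.2, -0.1, -0.8]
opening: 0.201
finger_force: 0.0
```

carry_out(
  deltas=[0,0,0,0,0,0,0.015,0,0.055,0,0,0,0.03,0,0.115,0,0,0,0.03,0,0.115,0,0,0],
)

```text
time: 12.8
eef_pos: [0.3471, -0.1751, 0.0177]
tcp_rot: [0.992, 0.001, -0.129, -0.006]
contact_force: [0.0, 0.4, 0.5]
opening: 0.196
finger_force: 0.0
```

```bash
python3 meas.py
python3 - <<'E'
from h import *
for x in(.37,.40):print(delta([x,-.178,.018],ori(.25,0)))
E
```

```text
12.8 [ 0.3471 -0.1751  0.0177] [0.  0.4 0.5]
crate 671 0.4498 -0.1558 (25.375646591186523, 50.113277435302734) 60.461219787597656
[0.0203, 0.001, -0.0025, -0.0072, 0.0023, 0.0024]
[0.0494, 0.001, -0.01, -0.0072, 0.0023, 0.0024]
```

carry_out(
  deltas=[0.01,0,-0.002,0,0,0,0.02,0,-0.005,0,0,0,0.026,0,-0.006,0,0,0,0.032,0,-0.008,0,0,0,0.037,0,-0.009,0,0,0],
)

```text
time: 13.48
eef_pos: [0.3887, -0.178, 0.0222]
tcp_rot: [0.992, 0.001, -0.125, -0.002]
contact_force: [-4.1, 0.0, 4.7]
opening: 0.201
finger_force: 2.5
```

carry_out(
  deltas=[0.005,0,-0.001,0,0,0,0.01,0,-0.002,0,0,0,0.01,0,-0.002,0,0,0],
)

```text
time: 13.85
eef_pos: [0.3996, -0.1781, 0.0211]
tcp_rot: [0.992, 0.001, -0.124, -0.002]
contact_force: [-1.2, 0.6, 1.1]
opening: 0.197
finger_force: 1.0
```

```bash
cat > edge.py <<'E'
# straight-on measure of left crate from both clouds: top points of crate
from h import *
s=ctrl.get_state(); print(s["time"],np.round(s["eef_pos"],4),np.round(s["contact_force"],1))
for n in("side","top"):
    _,d=ctrl.read_camera(n); Q=cloud(n,d).reshape(-1,3)
    m=(Q[:,0]>.36)&(Q[:,0]<.53)&(Q[:,1]>-.225)&(Q[:,1]<-.12)&(Q[:,2]>.034)&(Q[:,2]<.046); q=Q[m]
    # front edge: max x per y-bin
    b=np.round(q[:,1]/.004).astype(int); f=np.array([[k*.004,np.percentile(q[b==k,0],97)] for k in np.unique(b) if (b==k).sum()>4])
    p=np.polyfit(f[2:-2,0],f[2:-2,1],1) if len(f)>7 else 0
    print(n,len(q),"y",q[:,1].min().round(3),q[:,1].max().round(3),"xmax",f[:,1].round(3),"slope",p)
E
python3 edge.py
```

```text
13.85 [ 0.3996 -0.1781  0.0211] [-1.2  0.6  1.1]
side 845 y -0.216 -0.148 xmax [0.433 0.448 0.465 0.484 0.487 0.485 0.485 0.485 0.484 0.482 0.482 0.48
 0.48  0.479 0.478 0.476 0.477] slope [-4.73939651e-04  4.81082919e-01]
top 10 y -0.153 -0.149 xmax [0.478] slope 0
```

carry_out(
  deltas=[0.004,0,-0.001,0,0,0,0.008,0,-0.002,0,0,0,0.008,0,-0.002,0,0,0],
)

```text
time: 14.32
eef_pos: [0.4081, -0.1783, 0.0205]
tcp_rot: [0.992, 0.001, -0.123, -0.002]
contact_force: [-1.4, 1.4, 1.8]
opening: 0.198
finger_force: 0.7
```

```bash
python3 edge.py
```

```text
14.325 [ 0.4081 -0.1783  0.0205] [-1.4  1.4  1.8]
side 845 y -0.219 -0.153 xmax [0.446 0.467 0.491 0.494 0.489 0.492 0.491 0.49  0.491 0.49  0.489 0.487
 0.487 0.486 0.487 0.486] slope [-0.12882981  0.46585656]Traceback (most recent call last):
  File "edge.py", line 10, in <module>
    print(n,len(q),"y",q[:,1].min().round(3),q[:,1].max().round(3),"xmax",f[:,1].round(3),"slope",p)
                                                                          ~^^^^^
IndexError: too many indices for array: array is 1-dimensional, but 2 were indexed
```

carry_out(
  deltas=[-0.03,0,0.004,0,0,0,-0.055,0,-0.03,0,0,0,-0.055,0,-0.09,0,0,0,-0.05,-0.05,-0.14,0,0,0,-0.03,-0.1,-0.17,0,0,0],
)

```text
time: 15.05
eef_pos: [0.4188, -0.0844, 0.1927]
tcp_rot: [0.993, -0.001, -0.121, -0.001]
contact_force: [0.9, -0.3, -1.0]
opening: 0.198
finger_force: 0.0
```

carry_out(
  deltas=[0.03,-0.06,0,0,0,0,0.05,-0.1,0,0,0,0,0.05,-0.1,0,0,0,0],
)

```text
time: 15.42
eef_pos: [0.4664, 0.018, 0.1776]
tcp_rot: [0.992, 0.003, -0.123, -0.002]
contact_force: [0.0, -1.0, -0.3]
opening: 0.201
finger_force: 0.0
```

```bash
python3 meas.py; python3 edge.py
python3 - <<'E'
from h import *
for n in("top","side"):
    im,d=ctrl.read_camera(n); P=cloud(n,d)
    m=(im.min(2)>190)&(P[...,0]>.44)&(P[...,0]<.53)&(P[...,1]>-.36)&(P[...,1]<-.1)&(P[...,2]<.01)
    print(n,cv2.minAreaRect((P[m][:,:2]*1000).astype(np.float32)))
E
```

```text
15.425 [0.4664 0.018  0.1776] [ 0.  -1.  -0.3]
crate 3479 0.4219 -0.2651 (65.81967163085938, 55.07134246826172) 4.236394882202148
crate 3455 0.4592 -0.186 (66.70957946777344, 54.960472106933594) 10.080598831176758
15.475 [0.466  0.0166 0.1777] [-0.7 -0.7 -0. ]
side 923 y -0.218 -0.153 xmax [0.449 0.47  0.488 0.494 0.49  0.491 0.489 0.491 0.49  0.489 0.488 0.487
 0.487 0.485 0.486 0.486] slope [-0.1211308   0.46656238]
top 846 y -0.216 -0.153 xmax [0.452 0.465 0.49  0.494 0.492 0.492 0.49  0.492 0.49  0.491 0.489 0.489
 0.487 0.487 0.487 0.486] slope [-0.11572533  0.46869903]
top ((490.8368835449219, -216.72607421875), (180.17657470703125, 16.746599197387695), 86.5038070678711)
side ((488.9610595703125, -215.21954345703125), (180.47869873046875, 15.696006774902344), 86.81522369384766)
```

```bash
python3 -c "
from plant import ctrl
print(ctrl.sign_off())"
```

```text
the job is handed in; nothing more can be done
None
```

Job handed in, no verdict returned: both crates lie on their backs, and the stamped (left) crate's leading edge measures within about 2 mm of the tape's centre line, slewed about 8° because I turned it to confirm the stamp; the plain one lies where it fell.

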